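# Put the tall tin away between the two canisters

## Robot

A 6-joint arm with a two-finger parallel gripper is mounted at the origin on the work surface. World frame = base frame: x ahead of the robot, y to its left, z up, the work surface at z = 0. Lengths are in m, angles in rad, forces in N, time in s.
With the tool pointing down it reaches from about 0.325 to 0.925 m from the base axis. Payload 3.1 kg.
Tool frame: the origin (TCP) lies at the very end of the fingers, on their centre line; the grasp point (between the pads) lies 19 mm behind it (arm.hold_point_z is the distance from the TCP to the grasp point, in m); z points along the fingers, y is the line along which they close (so a half turn about z gives the same grasp; the last joint's range is limited). The gripper opens to 85 mm and grips with 20 to 120 N. Pads are 22 mm wide; open, the fingers measure 114 mm over their backs; the gripper's body (76 mm by 85 mm) begins 54 mm behind the grasp point. The pads swing forward as they close: fully open they stand 13 mm farther back than shut.
Start: joints at [-1.22, 0.217, 1.613, -0, 1.311, -0.112], TCP at [0.279, -0.559, 0.231] pointing down, gripper open.
Joint ranges: [-2.75, 2.75], [-0.78, 2.1], [0.31, 2.55], [-1.13, 4.27], [0.13, 2.63], [-2.58, 2.58]. Speed limits (rad/s): [2.79, 2.79, 3.14, 3.14, 3.14, 3.14].

## Interface

Orientations are given as a 3x3 rotation matrix whose columns are the frame's x, y, z axes.
In Python, from rig import arm, ticket, get_image, get_calibration gives the robot as it stands (arm), with the cameras as plain functions and the job (ticket).
- The arm moves only by the shell command python3 shift.py 'ROWS' [FORCE]. ROWS is rows parted by semicolons, their numbers by spaces, 1 to 8 of them, each of 7 numbers: the finger opening in m, then dx, dy, dz in m, then a rotation vector rx, ry, rz in rad; each row shifts and turns the commanded pose from where the row before left it, along the tool's axes as they then stand; what a row does not reach is not made up. A row lasts 1/10 s, in which the tool goes at most 0.05 m and 0.15 rad, less where a joint would pass 70% of its speed; a pose out of reach is approached as far as the arm can. The fingers move at their own pace and stop on an object; FORCE is the grip in N (left out, the last holds). Time passes only in rows, so rows that do not move let the fingers close. It prints the time, the measured TCP pose, the force, the opening and the grip force at its end.
- arm.observe(): the state, without advancing time (a new reading comes with each control period).
- get_image(name): name is "scene" or "top" or "wrist"; returns (picture, depth): 400x640x3 uint8, blue, green, red; 400x640 float32, m along the optical axis (not along the pixel's ray), 0 where there is no reading.
- get_calibration(name): a dict with "intrinsics" (3x3 intrinsics, pixels), "dist_coeffs" ([k1, k2, p1, p2, k3] as OpenCV has them; the pictures are not rectified), "view" (4x4, takes a point from world to camera coordinates); the wrist camera has in their place "tool_from_camera" (4x4, takes a point from camera to tool coordinates, whose origin is the TCP and whose axes are the flange's). Camera axes: x right, y down, z forward; pixel columns grow to the right and rows downward; lengths in m; the calibration is good to about 2 mm. A picture is of the moment at which its call begins: read the wrist's pose just before it. get_calibration takes no time and is no camera call.
- ticket.close_job(): hands the job in; it is judged then, once.
The state is a dict: "t": time; "qpos": joint angles; "dq": joint speeds; "effort": joint torques, N m; "position": TCP position; "tool_rot": TCP orientation; "ft_force": force on the tool from outside, world axes, zero at the start; "torque": the same for the moment, N m; "gripper_width": finger opening in m; "gripper_force": force on a finger pad.
Only numpy, scipy, OpenCV 4.12 (cv2) and the standard library are available. Lean on these libraries where they do the work, as an engineer would, in place of code of your own. Each camera call takes 0.05 s, during which the arm holds its last target. There are 200 camera calls.

## Task

Put the tall slim tin away on the kitchen counter: slide it into the narrow gap between the two large round canisters, so that it stands upright on the counter between them, its middle in line with theirs and its flat sides facing them. The gap is narrower than the tin: let the tin itself push the canisters apart, not the gripper, without knocking them over or shoving them away, and leave the short tin where it is.

Things in the scene. Friction and masses are not known exactly. Their poses are not given: they have to be found in the camera images.
- tall_tin: Tall slim steel tin, standing: 94 mm long (its x), 36 mm thick (its y), 155 mm high (z up), 0.2 to 0.4 kg. Ends fully rounded (18 mm radius, seen from above); sides flat over the middle 58 mm and upright to the top: grip it across the 36 mm near the top. Thin dark seams 40 mm below the top and at the foot. Origin: centre of the underside.
- short_tin: A tin of the same plan (94 x 36 mm) but only 85 mm high; a bystander, to be left alone. Origin: centre of the underside. One of the two tins stands to the robot's left and the other to its right, either way round.
- canister_a: Large round white ribbed canister with a wooden lid: 100 mm diameter, 95 mm high to the flat lid top, 0.3 to 0.6 kg, loose on the counter, slides when pushed. Origin: centre of the underside, z up; its yaw means nothing. A smaller canister (64 mm diameter, 65 mm high) stands about 25 mm beyond one end of the row of two.
- canister_b: The other large canister, same shape and size. The two stand side by side, axes about 120 mm apart at the start (a gap of about 20 mm), in a row that runs across the robot's front, turned up to 15 degrees; the counter on the robot's side of the row is free, so the tin can be set down there and slid in. Origin: centre of the underside.

How it is judged:
At the end, for the whole second after the job is handed in: Tall tin released and standing on the counter between the large canisters, each canister's axis within 78 mm of its centre (68 mm: touching), their axes over 128 mm apart; all three upright within 7 degrees and at rest, each canister within 60 mm of its start (angle between each of canister_a, canister_b, tall_tin's own z axis and vertical below 0.12 rad and horizontal distance between tall_tin and canister_a below 0.078 m and horizontal distance between tall_tin and canister_b below 0.078 m and horizontal distance between canister_a and canister_b above 0.128 m and height (world z) of tall_tin below 0.008 m and distance of each of canister_a, canister_b from where it was at the start of the episode below 0.06 m and linear speed of each of canister_a, canister_b, tall_tin below 0.02 m/s).
It fails at once if a large canister is tipped over (angle between any of canister_a, canister_b's own z axis and vertical above 0.5 rad).
It fails at once if the gripper pushes a large canister with more than 5 N (contact force between the fingers and canister_a above 5 N or contact force between the fingers and canister_b above 5 N).
It fails at once if the short tin is moved more than 40 mm (distance of short_tin from where it was at the start of the episode above 0.04 m).
It also fails if it takes over 42 s, if anything falls off the work surface, if the arm or the gripper's body presses on something with over 40 N, if the wrist force passes 120 N, or if a joint passes its speed limit or range.

## Working session

There is one attempt and no reset: what is moved stays moved. The work goes in short steps, Python scripts to look and compute and a shell command to move; the robot and the scene stay as the last step left them, time stands still between calls to the robot, and variables do not carry over. Pictures are saved under pics/ and viewed, at most 10 in all, crops included, and the job is handed in when it is done.

```bash
ls; mkdir -p pics; cat > h.py <<'E'
import numpy as np, cv2
from rig import arm, ticket, get_image, get_calibration
def cloud(name):
    s=arm.observe(); img,d=get_image(name); c=get_calibration(name)
    K=np.array(c["intrinsics"]); D=np.array(c["dist_coeffs"])
    if "view" in c: T=np.linalg.inv(np.array(c["view"]))
    else:
        W=np.eye(4);W[:3,:3]=s["tool_rot"];W[:3,3]=s["position"];T=W@np.array(c["tool_from_camera"])
    v,u=np.mgrid[0:400,0:640]
    n=cv2.undistortPoints(np.stack([u,v],-1).reshape(-1,1,2).astype(float),K,D).reshape(400,640,2)
    P=np.dstack([n*d[...,None],d])@T[:3,:3].T+T[:3,3]
    P[d<=0]=np.nan
    return img,P
E
python3 - <<'E'
from h import *
o=[]
for n in("top","scene"):
    i,P=cloud(n); cv2.imwrite(f"pics/{n}0.png",i); np.save(f"{n}0.npy",P)
print(arm.observe()); print(arm.hold_point_z)
E
```

```text
pics
rig.py
shift.py
{'t': 0.1, 'qpos': array([-1.22019729e+00,  2.17707724e-01,  1.61478868e+00, -1.57090035e-05,
        1.31130742e+00, -1.12169775e-01]), 'dq': array([ 0.00023734, -0.00151383, -0.00252295,  0.00128194,  0.00084585,
       -0.00041821]), 'effort': array([-5.91236312e-04, -3.98078799e+01, -3.04971099e+01, -2.63508182e-04,
        4.23268342e-03, -1.57061248e-05]), 'position': array([ 0.27879297, -0.55854412,  0.23007302]), 'tool_rot': array([[ 8.94818140e-01,  4.46430172e-01, -7.73708331e-04],
       [ 4.46430782e-01, -8.94815772e-01,  2.07144178e-03],
       [ 2.32427693e-04, -2.19897090e-03, -9.99997555e-01]]), 'ft_force': array([0.49915707, 0.19791575, 0.63066504]), 'torque': array([ 0.02585538, -0.00306336,  0.0209699 ]), 'gripper_force': 0.0, 'gripper_width': 0.08534011891079062}
0.0187
```

View pics/top0.png

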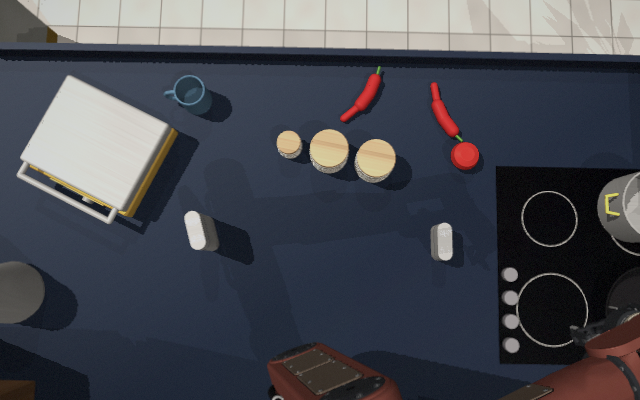

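View pics/scene0.png

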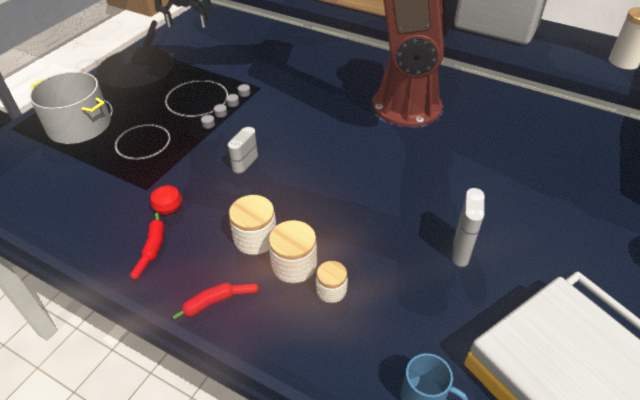

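```bash
python3 - <<'E'
import numpy as np,cv2
for n in("top","scene"):
    P=np.load(n+"0.npy"); z=P[...,2]
    m=((z>0.02)&(z<0.2)&(P[...,0]>0.2)).astype(np.uint8)
    for lo,hi in((.055,.075),(.075,.09),(.085,.105),(.145,.17)):
        k,l,s,c=cv2.connectedComponentsWithStats(((z>lo)&(z<hi)&(P[...,0]>.2)).astype(np.uint8))
        for i in range(1,k):
            if s[i,4]<60: continue
            q=P[l==i]; r=cv2.minAreaRect((q[:,:2]*1000).astype(np.float32))
            print(n,lo,s[i].tolist(),"med",np.median(q,0).round(4),"rect",np.round(r[0],1),np.round(r[1],1),round(r[2],1))
E
```

```text
top 0.055 [177, 78, 25, 21, 92] med [0.853  0.3987 0.0652] rect [845.  390.8] [29.8 68.2] 36.4
top 0.055 [182, 89, 26, 20, 85] med [0.7955 0.3539 0.0641] rect [805.9 360.6] [29.  73.5] 38.7
top 0.055 [277, 131, 23, 24, 438] med [0.6991 0.1198 0.0657] rect [699.6 119.8] [59.9 57.6] 0.4
top 0.055 [139, 140, 27, 47, 86] med [0.6382 0.4656 0.07  ] rect [636.8 466.9] [  5.6 132.5] 63.8
top 0.055 [457, 145, 20, 21, 169] med [ 0.6807 -0.347   0.0567] rect [ 680.1 -347.1] [45.3 49.8] 41.8
top 0.055 [609, 175, 19, 19, 64] med [ 0.6033 -0.7284  0.063 ] rect [ 609.1 -737.1] [ 8.7 63.7] 49.5
top 0.055 [608, 214, 32, 28, 135] med [ 0.4921 -0.7302  0.0651] rect [ 487.5 -745. ] [101.7  17.6] 47.5
top 0.055 [435, 224, 6, 36, 61] med [ 0.4477 -0.2615  0.0656] rect [ 449.3 -264.9] [88.7 10. ] 2.1
top 0.055 [0, 264, 35, 58, 343] med [0.3084 0.7681 0.0648] rect [308.1 787.3] [145.1  67.3] 12.2
top 0.075 [166, 75, 35, 20, 103] med [0.8488 0.4045 0.0828] rect [841.  397.6] [34.3 92.9] 30.2
top 0.075 [178, 84, 28, 23, 91] med [0.7988 0.3521 0.0847] rect [808.2 364.1] [34.7 76.2] 34.5
top 0.075 [121, 125, 5
[... 3897 characters left out ...]
085 [228, 127, 27, 22, 243] med [ 0.4556 -0.2794  0.0864] rect [ 450.3 -277.4] [94.2 39.9] 1.5
scene 0.085 [229, 195, 45, 36, 1243] med [ 0.6623 -0.1011  0.0956] rect [ 658.1 -104.4] [98.2 97.3] 16.3
scene 0.085 [459, 210, 18, 33, 143] med [0.5046 0.3315 0.0957] rect [480.5 318. ] [78.5 29.7] 45.2
scene 0.085 [269, 220, 47, 39, 1421] med [0.6855 0.0176 0.0955] rect [681.8  15.1] [96.8 96.4] 8.8
scene 0.085 [472, 272, 168, 128, 14563] med [0.6704 0.5677 0.0981] rect [654.3 590.1] [239.8 293.8] 64.5
scene 0.085 [405, 354, 48, 44, 393] med [0.826  0.3789 0.0895] rect [826.5 376.9] [78.3 79.5] 35.2
scene 0.145 [464, 188, 20, 36, 607] med [0.4691 0.3271 0.1556] rect [464.3 326.4] [97.2 36.7] 16.3
```

The top view shows the tall tin at about px (200,231), the short tin at (442,241), the canisters at (329,149) and (375,160), and the small canister at (289,144). The scene view gives the same layout.

The heights are 0.156, 0.086, 0.096 and 0.065 m, and the plan sizes fit the text. The two views agree to about 2 mm:
- **Tall tin:** (0.4635, 0.3275), yaw about 16°.
- **Canisters:** (0.681, 0.015) and (0.657, -0.1045), 122 mm apart.
- **Goal:** (0.669, -0.045), yaw -11.4°.

I'll move to the tall tin now.

```bash
cat > go.py <<'E'
# usage: go.py x y z yawdeg : remaining shift in tool axes (tool x along yaw, z down)
import sys
from h import *
from scipy.spatial.transform import Rotation as Ro
s=arm.observe();R=np.array(s["tool_rot"]);g=np.array([float(a) for a in sys.argv[1:4]]);w=np.radians(float(sys.argv[4]))
c,n=np.cos(w),np.sin(w);G=np.array([[c,n,0],[n,-c,0],[0,0,-1.]])
print("t",round(s["t"],2),"pos",s["position"].round(4),"yaw",np.degrees(np.arctan2(R[1,0],R[0,0])).round(2),"q",s["qpos"].round(2))
print("d now-axes",(R.T@(g-s["position"])).round(4),"d after-turn axes",(G.T@(g-s["position"])).round(4),"rot",Ro.from_matrix(R.T@G).as_rotvec().round(4),
"F",s["ft_force"].round(1),"w",round(s["gripper_width"],4),"gf",round(s["gripper_force"],1))
E
r="0.085 0.0295 -0.0374 0 0 0 0"
python3 shift.py '0.085 0.0295 -0.0374 0 0 0 0;0.085 0.0295 -0.0374 0 0 0 0;0.085 0.0295 -0.0374 0 0 0 0;0.085 0.0295 -0.0374 0 0 0 0;0.085 0.0295 -0.0374 0 0 0 0;0.085 0.0295 -0.0374 0 0 0 0;0.085 0.0295 -0.0374 0 0 0 0;0.085 0.0295 -0.0374 0 0 0 0' 100
python3 shift.py '0.085 0.0295 -0.0374 0 0 0 0;0.085 0.0295 -0.0374 0 0 0 0;0.085 0.0295 -0.0374 0 0 0 0;0.085 0.0295 -0.0374 0 0 0 0;0.085 0.0295 -0.0374 0 0 0 0;0.085 0.0295 -0.0374 0 0 0 0;0.085 0.0295 -0.0374 0 0 0 0;0.085 0.0295 -0.0374 0 0 0 0' 
python3 go.py 0.4635 0.3275 0.23 16
```

```text
t: 0.9
position: [0.3563, -0.1842, 0.2309]
tool_rot: [[0.895, 0.446, -0.0], [0.446, -0.895, 0.0], [0.0, -0.0, -1.0]]
ft_force: [0.5, 0.2, 0.3]
gripper_width: 0.085
gripper_force: 0.0
t: 1.7
position: [0.4339, 0.189, 0.231]
tool_rot: [[0.895, 0.447, -0.0], [0.447, -0.895, -0.0], [-0.0, 0.0, -1.0]]
ft_force: [0.5, -0.4, 0.4]
gripper_width: 0.0851
gripper_force: 0.0
t 1.7 pos [0.4339 0.189  0.231 ] yaw 26.55 q [ 0.26 -0.11  1.96 -0.    1.3   1.37]
d now-axes [ 0.0884 -0.1107  0.0009] d after-turn axes [ 0.0667 -0.125   0.001 ] rot [0.0002 0.0002 0.1842] F [ 0.5 -0.4  0.4] w 0.0851 gf 0.0
```

```bash

python3 shift.py '0.085 0 0 0 0 0 0.092;0.085 0 0 0 0 0 0.092;0.085 0.0222 -0.0417 0 0 0 0;0.085 0.0222 -0.0417 0 0 0 0;0.085 0.0222 -0.0417 0 0 0 0;0.085 0 0 0 0 0 0;0.085 0 0 0 0 0 0'
python3 - <<'E'
from h import *
i,P=cloud("wrist");cv2.imwrite("pics/w0.png",i);np.save("w0.npy",P)
z=P[...,2];k,l,s,c=cv2.connectedComponentsWithStats(((z>.145)&(z<.165)).astype(np.uint8))
for j in range(1,k):
    if s[j,4]>300:
        q=P[l==j];print(s[j],np.median(q,0).round(4),cv2.minAreaRect((q[:,:2]*1000).astype(np.float32)))
E
python3 go.py 0.4635 0.3275 0.113 16
```

```text
t: 2.4
position: [0.4632, 0.3259, 0.2302]
tool_rot: [[0.961, 0.277, -0.002], [0.277, -0.961, -0.002], [-0.002, 0.001, -1.0]]
ft_force: [0.1, 0.0, -0.5]
gripper_width: 0.085
gripper_force: 0.0
[ 291  146   51  122 5437] [0.4672 0.3281 0.1549] ((462.92974853515625, 327.0243835449219), (94.22278594970703, 36.05805969238281), 16.331506729125977)
t 2.45 pos [0.4632 0.3251 0.2304] yaw 16.02 q [ 0.49  0.09  1.75 -0.    1.3   1.78]
d now-axes [ 0.0012 -0.0024  0.1174] d after-turn axes [ 0.001  -0.0022  0.1174] rot [0.001  0.002  0.0003] F [-0.1  0.7  1.2] w 0.0852 gf 0.0
```

View pics/w0.png

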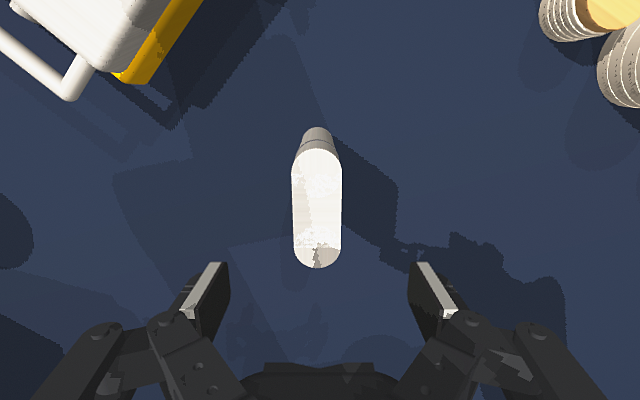

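The wrist view shows the tin's top at px (292–342, 148–268), centred between the fingers. It measures (0.463, 0.327), top 0.155, yaw 16.3°, which matches. I'll go down and grip.

```bash

python3 shift.py '0.085 0 -0.001 0.035 0 0 -0.005;0.085 0 -0.001 0.035 0 0 0;0.085 0 0 0.033 0 0 0;0.085 0 0 0.014 0 0 0;0.085 0 0 0 0 0 0;0.02 0 0 0 0 0 0;0.02 0 0 0 0 0 0;0.02 0 0 0 0 0 0' 100
python3 shift.py '0.02 0 0 0 0 0 0;0.02 0 0 0 0 0 0;0.02 0 0 0 0 0 0;0.02 0 0 0 0 0 0' 100
python3 go.py 0.573 -0.026 0.123 -11.4
```

```text
t: 3.25
position: [0.4648, 0.3281, 0.1166]
tool_rot: [[0.96, 0.28, 0.004], [0.28, -0.96, 0.002], [0.004, -0.001, -1.0]]
ft_force: [0.3, 0.7, 0.5]
gripper_width: 0.0439
gripper_force: 0.0
t: 3.65
position: [0.4651, 0.3283, 0.1165]
tool_rot: [[0.96, 0.28, 0.004], [0.28, -0.96, 0.002], [0.004, -0.001, -1.0]]
ft_force: [1.4, -0.1, 6.8]
gripper_width: 0.0351
gripper_force: 100.4
t 3.65 pos [0.4651 0.3283 0.1165] yaw 16.27 q [ 0.49  0.22  1.84 -0.    1.08  1.78]
d now-axes [ 0.0044  0.3703 -0.0067] d after-turn axes [ 0.1758  0.326  -0.0065] rot [-0.0017 -0.0041  0.4829] F [ 1.4 -0.1  6.8] w 0.0351 gf 100.4
```

```bash

python3 shift.py '0.02 0 0 -0.02 0 0 0;0.02 0 0 0 0 0 0.121;0.02 0 0 0 0 0 0.121;0.02 0 0 0 0 0 0.121;0.02 0 0 0 0 0 0.12'
python3 shift.py '0.02 0.022 0.0408 0 0 0 0;0.02 0.022 0.0408 0 0 0 0;0.02 0.022 0.0408 0 0 0 0;0.02 0.022 0.0408 0 0 0 0;0.02 0.022 0.0408 0 0 0 0;0.02 0.022 0.0408 0 0 0 0;0.02 0.022 0.0408 0 0 0 0;0.02 0.022 0.0408 0 0 0 0'
python3 shift.py '0.02 0 0 0 0 0 0;0.02 0 0 0 0 0 0'
python3 - <<'E'
from h import *
for n in("top","scene","wrist"):
    i,P=cloud(n);cv2.imwrite(f"pics/{n}1.png",i)
    z=P[...,2]
    for lo,hi in((.088,.102),(.155,.195)):
        k,l,s,c=cv2.connectedComponentsWithStats(((z>lo)&(z<hi)&(P[...,0]>.4)&(abs(P[...,1])<.2)).astype(np.uint8))
        for j in range(1,k):
            if s[j,4]>150:
                q=P[l==j];print(n,s[j],np.median(q,0).round(4),np.round(cv2.minAreaRect((q[:,:2]*1000).astype(np.float32))[0:2],1).tolist(), cv2.minEnclosingCircle((q[:,:2]*1000).astype(np.float32)))
E
python3 go.py 0.573 -0.026 0.119 -11.4
```

```text
t: 4.15
position: [0.4619, 0.3269, 0.1328]
tool_rot: [[0.979, -0.203, -0.003], [-0.203, -0.979, -0.001], [-0.003, 0.002, -1.0]]
ft_force: [0.3, 0.8, -2.6]
gripper_width: 0.0351
gripper_force: 99.9
t: 4.95
position: [0.5702, -0.0288, 0.1329]
tool_rot: [[0.98, -0.198, -0.003], [-0.198, -0.98, 0.001], [-0.003, -0.0, -1.0]]
ft_force: [0.2, 0.6, -2.2]
gripper_width: 0.0351
gripper_force: 101.0
t: 5.15
position: [0.5702, -0.0281, 0.133]
tool_rot: [[0.98, -0.201, -0.003], [-0.201, -0.98, 0.001], [-0.003, -0.001, -1.0]]
ft_force: [0.1, 0.8, -3.4]
gripper_width: 0.0349
gripper_force: 101.7
top [310 129  38  35 539] [0.6994 0.0343 0.0957] [[692.9, 24.4], [65.1, 96.3]] ((680.047607421875, 14.777114868164062), 48.896202087402344)
top [361 139  35  35 377] [ 0.6835 -0.1258  0.0957] [[671.4, -119.0], [97.1, 55.3]] ((658.0068359375, -105.39309692382812), 48.79091262817383)
scene [ 229  195   45   35 1205] [ 0.662  -0.1022  0.0956] [[658.0, -104.3], [97.7, 97.0]] ((658.1467895507812, -105.36476135253906), 50.77217483520508)
scene [ 269  220   47   38 1380] [0.6846 0.0166 0.0956] [[681.6, 15.0], [96.
[... 366 characters left out ...]
3594)
wrist [  340     0   184   148 22596] [ 0.654  -0.1032  0.0949] [[647.0, -103.6], [97.1, 75.2]] ((657.6117553710938, -105.98082733154297), 48.97455978393555)
wrist [291 160  56  21 236] [ 0.6127 -0.0353  0.0954] [[608.9, -34.2], [32.8, 10.9]] ((603.51220703125, -33.30903244018555), 16.416906356811523)
wrist [  151   192   337   195 26216] [ 0.5777 -0.0296  0.1718] [[571.9, -27.3], [78.2, 97.6]] ((574.0634155273438, -27.518747329711914), 54.052547454833984)
t 5.3 pos [ 0.57   -0.0259  0.1333] yaw -11.34 q [-0.17  0.21  1.82  0.    1.12  1.6 ]
d now-axes [ 0.003  -0.0005  0.0143] d after-turn axes [ 0.003  -0.0005  0.0143] rot [-0.0004  0.0025  0.0011] F [ 0.   0.4 -3.2] w 0.035 gf 101.7
```

View pics/wrist1.png

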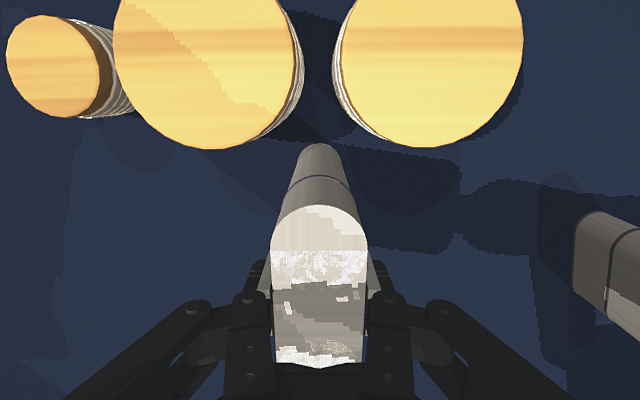

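The wrist view shows the tin (top about px (320,230)) lined up with the gap at px (303–333). The small canister is at px (52,65) and the short tin is clear on the right. All the measurements agree, so I'll lower to about 2 mm above the counter and approach.

```bash

python3 shift.py '0.02 0 0 0.008 0 0.0025 0;0.02 0 0 0.0065 0 0 0;0.02 0.01 0 0 0 0 0;0.02 0.01 0 0 0 0 0;0.02 0.01 0 0 0 0 0;0.02 0.005 0 0 0 0 0;0.02 0 0 0 0 0 0'
python3 go.py 0.6714 -0.0456 0.1185 -11.2
python3 shift.py '0.02 0.004 0 0 0 0 0;0.02 0.004 0 0 0 0 0;0.02 0.004 0 0 0 0 0;0.02 0.004 0 0 0 0 0;0.02 0.004 0 0 0 0 0;0.02 0.004 0 0 0 0 0;0.02 0.004 0 0 0 0 0'
python3 go.py 0.6714 -0.0456 0.1185 -11.2
python3 - <<'E'
from h import *
i,P=cloud("scene");cv2.imwrite("pics/scene2.png",i[100:350,150:450])
z=P[...,2]
k,l,s,c=cv2.connectedComponentsWithStats(((z>.09)&(z<.1)&(P[...,0]>.6)&(abs(P[...,1])<.2)).astype(np.uint8))
for j in range(1,k):
    if s[j,4]>150: print(s[j],cv2.minEnclosingCircle((P[l==j][:,:2]*1000).astype(np.float32)))
E
```

```text
t: 6.0
position: [0.607, -0.0347, 0.1204]
tool_rot: [[0.98, -0.198, 0.004], [-0.198, -0.98, -0.001], [0.004, -0.0, -1.0]]
ft_force: [-0.2, -0.0, -2.5]
gripper_width: 0.0351
gripper_force: 101.7
t 6.0 pos [ 0.607  -0.0347  0.1204] yaw -11.43 q [-0.17  0.29  1.74 -0.    1.1   1.6 ]
d now-axes [ 0.0652 -0.0021  0.0021] d after-turn axes [ 0.0653 -0.0018  0.0019] rot [-0.    -0.004 -0.004] F [-0.2 -0.  -2.5] w 0.0351 gf 101.7
t: 6.7
position: [0.6329, -0.04, 0.1195]
tool_rot: [[0.98, -0.198, 0.002], [-0.198, -0.98, -0.001], [0.002, 0.0, -1.0]]
ft_force: [-1.3, 0.2, -3.9]
gripper_width: 0.0347
gripper_force: 101.8
t 6.7 pos [ 0.6329 -0.04    0.1195] yaw -11.42 q [-0.17  0.35  1.67 -0.    1.12  1.6 ]
d now-axes [ 0.0388 -0.0022  0.0011] d after-turn axes [ 0.0388 -0.002   0.001 ] rot [ 0.0004 -0.0016 -0.0038] F [-1.3  0.2 -3.9] w 0.0347 gf 101.8
[ 224  196   42   35 1126] ((668.8838500976562, -113.92790985107422), 50.462764739990234)
[ 266  207   48   54 1471] ((669.025634765625, 9.10839557647705), 72.52075958251953)
```

View pics/scene2.png

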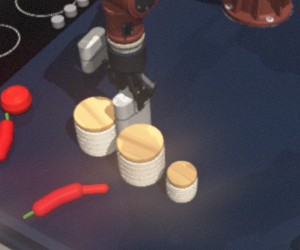

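The view shows the tin's tip entering between the canisters, at crop px (125,105), with everything upright. The canisters are riding forward a little, so I'll measure both lids before continuing.

```bash
cat > lids.py <<'E'
from h import *
from scipy.optimize import least_squares
i,P=cloud("scene");z=P[...,2];b=i.astype(int)
m=(z>.091)&(z<.1)&(P[...,0]>.58)&(P[...,0]<.8)&(P[...,1]>-.2)&(P[...,1]<.1)&(b[...,2]-b[...,0]>40)
m=cv2.morphologyEx(m.astype(np.uint8),cv2.MORPH_OPEN,np.ones((3,3)))
k,l,s,c=cv2.connectedComponentsWithStats(m);C=[]
for j in range(1,k):
    if s[j,4]>300:
        q=P[l==j][:,:2]; h=cv2.convexHull((q*1e3).astype(np.float32))[:,0]/1e3
        f=least_squares(lambda p:np.hypot(*(h-p).T)-.0485,q.mean(0),loss="soft_l1",f_scale=.002).x
        C.append(f);print(s[j,4],f.round(4),"z",np.median(P[l==j][:,2]).round(4))
if len(C)==2:
    C=sorted(C,key=lambda p:-p[1]);d=C[0]-C[1];print("mid",(sum(C)/2).round(4),"dist",np.linalg.norm(d).round(4),"yaw",-np.degrees(np.arctan2(d[0],d[1])).round(1),
    "moved",[np.linalg.norm(C[0]-[.681,.0148]).round(3),np.linalg.norm(C[1]-[.6577,-.105]).round(3)])
E
python3 lids.py
python3 shift.py '0.02 0.004 -0.0005 0 0 0 0;0.02 0.004 -0.0005 0 0 0 0;0.02 0.004 -0.0005 0 0 0 0;0.02 0.004 0 0 0 0 0;0.02 0.004 0 0 0 0 0;0.02 0.004 0 0 0 0 0;0.02 0.004 0 0 0 0 0'
python3 lids.py
python3 go.py 0.6714 -0.0456 0.1185 -11.2
```

```text
1089 [ 0.6691 -0.1135] z 0.0957
1327 [0.6917 0.0155] z 0.0957
mid [ 0.6804 -0.049 ] dist 0.131 yaw -10.0 moved [np.float64(0.011), np.float64(0.014)]
t: 7.5
position: [0.6614, -0.0438, 0.1203]
tool_rot: [[0.98, -0.198, 0.003], [-0.198, -0.98, -0.0], [0.003, -0.0, -1.0]]
ft_force: [-1.4, 2.5, -3.1]
gripper_width: 0.0348
gripper_force: 101.8
890 [ 0.6693 -0.1141] z 0.0956
1365 [0.7012 0.0173] z 0.0957
mid [ 0.6852 -0.0484] dist 0.1353 yaw -13.7 moved [np.float64(0.02), np.float64(0.015)]
t 7.55 pos [ 0.6623 -0.044   0.1204] yaw -11.42 q [-0.17  0.4   1.6   0.    1.14  1.6 ]
d now-axes [ 0.0092 -0.0002  0.002 ] d after-turn axes [ 0.0093 -0.0002  0.0019] rot [-0.0005 -0.0049 -0.0039] F [ 0.4  1.3 -3.5] w 0.0346 gf 101.7
```

The tin's flat sides are now between the canisters (135 mm apart). It needs about 25 mm more to reach their line.

```bash

python3 shift.py '0.02 0.004 0 0 0 0 0;0.02 0.004 0 0 0 0 0;0.02 0.004 0 0 0 0 0;0.02 0.004 0 0 0 0 0;0.02 0.004 0 0 0 0 0;0.02 0.004 0 0 0 0 0;0.02 0 0 0 0 0 0'
python3 lids.py
python3 go.py 0.689 -0.049 0.1165 -11.4
```

```text
t: 8.25
position: [0.6853, -0.0487, 0.1202]
tool_rot: [[0.98, -0.198, 0.004], [-0.198, -0.98, -0.001], [0.004, -0.0, -1.0]]
ft_force: [0.7, 2.4, -4.0]
gripper_width: 0.0349
gripper_force: 101.8
630 [ 0.67  -0.114] z 0.0958
1374 [0.7009 0.0178] z 0.0957
mid [ 0.6854 -0.0481] dist 0.1354 yaw -13.2 moved [np.float64(0.02), np.float64(0.015)]
t 8.3 pos [ 0.6852 -0.0487  0.1202] yaw -11.42 q [-0.17  0.45  1.54  0.    1.15  1.6 ]
d now-axes [ 0.0038 -0.0004  0.0037] d after-turn axes [ 0.0038 -0.0004  0.0037] rot [-0.0003 -0.0044 -0.0003] F [ 1.3  2.4 -4.2] w 0.0352 gf 101.8
```

In line to within 2 mm. I'll nudge 2 mm, set it down and check contact.

```bash

python3 shift.py '0.02 0.002 0 0 0 -0.003 0;0.02 0 0 0.002 0 0 0;0.02 0 0 0.001 0 0 0;0.02 0 0 0.001 0 0 0;0.02 0 0 0 0 0 0'
python3 go.py 0.6877 -0.049 0.1165 -11.4
```

```text
t: 8.8
position: [0.6867, -0.0491, 0.1166]
tool_rot: [[0.98, -0.198, 0.001], [-0.198, -0.98, -0.0], [0.001, -0.0, -1.0]]
ft_force: [0.3, 2.6, -0.6]
gripper_width: 0.0351
gripper_force: 102.3
t 8.8 pos [ 0.6867 -0.0491  0.1166] yaw -11.42 q [-0.17  0.45  1.53  0.    1.15  1.6 ]
d now-axes [ 0.0009 -0.0002  0.0001] d after-turn axes [ 0.0009 -0.0002  0.0001] rot [-0.0002 -0.0009 -0.0003] F [ 0.3  2.6 -0.6] w 0.0351 gf 102.3
```

It's in contact with the counter: fz went from -4 to -0.6 N at the same height as at pick-up. I'll release and rise.

```bash

python3 shift.py '0.05 0 0 0 0 0 0;0.06 0 0 0 0 0 0;0.06 0 0 0 0 0 0;0.06 0 0 0 0 0 0;0.06 0 0 0 0 0 0'
python3 shift.py '0.06 0 0 -0.015 0 0 0;0.06 0 0 -0.03 0 0 0;0.06 0 0 -0.04 0 0 0;0.06 0 0 -0.04 0 0 0;0.06 0 0 -0.02 0 0 0;0.06 0 0 0 0 0 0;0.06 0 0 0 0 0 0'
python3 lids.py
python3 - <<'E'
from h import *
for n in("scene","wrist"):
    i,P=cloud(n);z=P[...,2];cv2.imwrite(f"pics/{n}3.png",i[100:350,150:450] if n=="scene" else i)
    m=((z>.14)&(z<.17)&(abs(P[...,0]-.68)<.08)&(abs(P[...,1]+.05)<.06)).astype(np.uint8)
    k,l,s,c=cv2.connectedComponentsWithStats(m)
    for j in range(1,k):
        if s[j,4]>100:q=P[l==j];print(n,s[j],np.median(q,0).round(4),cv2.minAreaRect((q[:,:2]*1000).astype(np.float32)))
E
```

```text
t: 9.3
position: [0.6863, -0.0493, 0.1162]
tool_rot: [[0.98, -0.198, -0.0], [-0.198, -0.98, -0.0], [-0.0, 0.0, -1.0]]
ft_force: [-0.6, -0.8, 0.3]
gripper_width: 0.0598
gripper_force: 0.0
t: 10.0
position: [0.6863, -0.049, 0.2618]
tool_rot: [[0.98, -0.198, 0.001], [-0.198, -0.98, -0.0], [0.001, 0.0, -1.0]]
ft_force: [0.6, -0.2, -1.2]
gripper_width: 0.0601
gripper_force: 0.0
724 [ 0.6693 -0.1156] z 0.0957
1367 [0.7012 0.0179] z 0.0958
mid [ 0.6852 -0.0489] dist 0.1372 yaw -13.4 moved [np.float64(0.02), np.float64(0.016)]
scene [245 194  38  35 746] [ 0.69   -0.0446  0.1553] ((685.639404296875, -48.99595642089844), (40.62781524658203, 94.1308822631836), 77.5606689453125)
wrist [ 296  140   45  111 4431] [ 0.6889 -0.0499  0.1549] ((685.1217651367188, -49.206451416015625), (36.0031852722168, 93.70213317871094), 78.68315887451172)
```

View pics/wrist3.png

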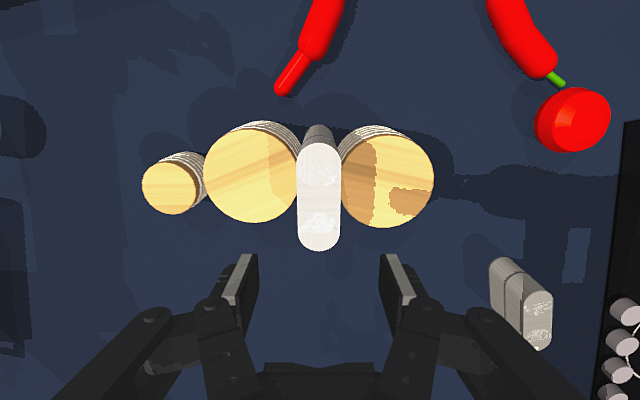

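View pics/scene3.png

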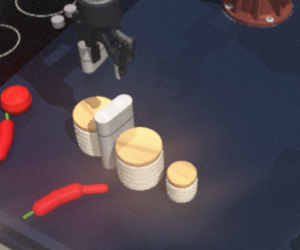

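The wrist view shows the tin standing at px (318,195) between the lids at (252,172) and (387,177). The scene view shows it upright and released.

- **Tin:** centre (0.685, -0.049), top at 0.155 m, on the canisters' midpoint (0.685, -0.049).
- **Canisters:** axes about 136 mm apart, moved 20 and 16 mm.
- **Short tin:** untouched.

I'll hand the job in.

```bash
python3 -c "
from rig import arm, ticket, get_image, get_calibration
print(ticket.close_job())"
```

```text
the job is handed in; nothing more can be done
None
```

The tall tin is released and stands upright on the counter, centred between the two canisters with its flat sides facing them; each canister moved 20 mm or less, the short tin was left alone, and the job was handed in at about 10 s (no verdict was returned).

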